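Close the dust-filter well of a carver's bench and hold its cover on the seal

ROBOT

A 6-joint arm with a two-finger parallel gripper is mounted at the origin on the work surface. World frame = base frame: x ahead of the robot, y to its left, z up, the work surface at z = 0. Lengths are in m, angles in rad, forces in N, time in s.
With the tool pointing down it reaches from about 0.35 to 0.725 m from the base axis. Payload 4.3 kg.
Tool frame: the origin (TCP) lies on the centre line of the jaws, within the pads' length; the fingertips stand manip.finger_overhang ahead of it and the grasp point (between the pads) lies 8 mm behind it (manip.finger_overhang is the distance from the TCP to the fingertips, in m); z points along the fingers, y is the line along which they close (so a half turn about z gives the same grasp; the last joint's range is limited). The gripper opens to 85 mm and grips with 20 to 120 N. Pads are 22 mm wide; open, the fingers measure 114 mm over their backs; the gripper's body (76 mm by 85 mm) begins 54 mm behind the grasp point. The pads swing forward as they close: fully open they stand 13 mm farther back than shut.
Start: joints at [-1.22, 0.377, 0.081, 1.274, 0, 1.46], TCP at [0.256, -0.515, 0.242] pointing down, gripper open.
Joint ranges: [-2.72, 2.72], [-0.84, 1.66], [-1.02, 1.22], [-1.77, 2.12], [-1.37, 1.28], [-3.14, 3.14]. Speed limits (rad/s): [2.57, 2.57, 3.14, 3.14, 3.14, 3.14].

INTERFACE

Orientations are given as a 3x3 rotation matrix whose columns are the frame's x, y, z axes.
In Python, from bench import monitor, imaging, ticket, manip gives the robot as it stands. The module is installed in compiled form; this text tells all that it offers.
- The arm moves only by the tool send_rows, never from a script. Its argument "steps" is a list of rows, each a list of 2 entries, a list of its own where there are three numbers: the shift along the tool's x, y, z scaled (see below), then the turn about the tool's z scaled (see below). In form: [[[tx, ty, tz], roll], ...]. A call has 1 to 10 rows; each row is the pose to reach, as a shift and turn from the pose commanded when the call began, along the tool's axes at that moment; what a row does not reach only later rows make up. The controller multiplies each number of a shift by 80 cm and each number of a turn by 30 degrees. A row lasts 1/8 s, in which the tool goes at most 62.5 mm and 10.7 degrees, less where a joint would pass 70% of its speed; a pose out of reach is approached as far as the arm can. A call with a number of a shift or a turn outside -1 to 1 is refused whole. A call with a gripper value outside its range is refused whole. "hand" is the gripper command: -1 is fully open, 1 is shut, values between are in proportion, set as the call begins (left out, the last holds). The fingers move at their own pace and stop on an object; the grip force is fixed at half the most. Time passes only in rows, so rows that repeat a pose let the fingers close. It gives the time, the measured TCP pose, the force, the opening and the grip force at its end, in the units of the state.
- monitor.observe(): the state, without advancing time (a new reading comes with each control period).
- imaging.snapshot(name): name is "side" or "top" or "wrist"; returns a dict with "pixels" (384x512x3 uint8, red, green, blue), "range_z" (384x512 float32, m along the optical axis (not along the pixel's ray), 0 where there is no reading), "vertical_fov" (degrees; the focal length in pixels is half the picture's height over the tangent of half this angle, whatever the lens; pixels are square), "cx", "cy" (the principal point, pixels), "extrinsics" (4x4, takes a point from world to camera coordinates). Camera axes: x right, y up, looking along -z (the intrinsics and any distortion apply to the point x, -y, -z); pixel columns grow to the right and rows downward; lengths in m; the calibration is good to about 2 mm. A picture is of the moment at which its call begins.
- ticket.job_done(): hands the job in; it is judged then, once.
The state is a dict: "time_s": time; "joint_pos": joint angles; "joint_vel": joint speeds; "joint_torque": joint torques, N m; "ee_pos": TCP position; "tool_rot": TCP orientation; "wrist_force": force on the tool from outside, world axes, zero at the start; "torque": the same for the moment, N m; "grip_width": opening from 0.0 (shut) to 1.0 (fully open); "finger_force": force on a finger pad.
Only numpy, scipy, OpenCV 4.12 (cv2) and the standard library are available. Lean on these libraries where they do the work, as an engineer would, in place of code of your own. Each camera call takes 0.05 s, during which the arm holds its last target. There are 200 camera calls.

TASK

Get the dust-filter well in the carver's bench ready and close it: with the cover still open, tap the three thin filter plates in the well until their edges are flush and they sit square and centred over the suction port, and turn the brass quarter-turn stud on the frame until its head lines up with the cover's slot. Then swing the cover down so that the stud comes through the slot, press it firmly home against the frame and keep holding it there, stud still in line, not locked: the fresh seal has to set, so finish while pressing and do not let go. Leave the rat, the cup, the pebble and the sanding block where they are.

Things in the scene. Friction and masses are not known exactly. Their poses are not given: they have to be found in the camera images.
- bench: Low fixed floor bench, cypress top 400 x 860 x 24 mm; its top face is 150 mm above the origin (centre of its underside, on the work floor), z up. A square well, 124 x 124 mm inside, is let into the top, centred on the bench's z axis, walls along bench x and y, floor 134 mm above the origin. A drawer stands open below the top on the -x side.
- port (a point): Centre of the dark brown well floor, in the middle of the 38 mm square suction port, 134 mm above the bench's origin; axes as the bench's.
- plate_low: Lowest of three equal square filter plates stacked loose on the well floor: aluminium frame, dark mesh, 54 x 54 x 5 mm, 35 g. Origin at the centre of its underside, x and y along its edges, z up. The plates lie flat on one another (15 mm in all), slide easily, and start a few mm and up to 0.1 rad out of register.
- plate_mid: Middle filter plate, same as plate_low.
- plate_top: Top filter plate, same as plate_low.
- stud (a joint): Turning angle (rad) of the brass quarter-turn stud, counter-clockwise seen from above, -0.4 to 3.54, no detents; stays where it is left (friction 0.05 N m). At 0 and at 3.14 its head lies along the bench's x, in line with the cover's slot; at 1.57 crosswise.
- stud_head (a point): Centre of the top of the stud's head, on its turning axis, at bench x = 0, y = -82 mm, 22 mm above the frame top. The head is a bar 32 mm long (this point's x), 9 mm thick (its y) and 12 mm high on an 8 mm post; 10 mm are free between head and frame.
- cover (a joint): Opening angle (rad) of the wooden cover: 0 = home on the frame, seal squeezed flat; about 0.02 = resting on the seal; starts wide open at 1.65 to 1.95 (1.57 = upright). Friction hinge, stays at any angle (0.3 N m). Squeezing the seal takes about 10 N at cover_press; it lifts the cover when let go. A stud head out of line stops the cover about 0.14 rad before closed.
- hinge (a point): Middle of the cover's hinge line, which runs along the bench's x at bench y = +78 mm, level with the frame top (the cover's underside when closed). The open cover stands up from this line; closing, its free edge swings over and down towards the stud (bench -y).
- cover_slot (a point): Centre of the cover's slot, on the outer face (z points out of it, up when closed), 160 mm from the hinge line. The slot is 38 mm long, along the hinge line, 17 mm wide, edged in brass. The cover is 8 mm thick, 148 mm wide along the hinge, reaches 178 mm from the hinge line, 250 g; a 5 mm cork pad underneath stops just above the plates.
- cover_press (a point): Point on the cover's outer face to press on: 125 mm from the hinge line, on the middle line, 35 mm from the slot's centre.
- rat: Bystander: reddish persimmon-wood rat figure, 46 x 30 x 31 mm, loose on the bench top; origin at the centre of its underside.
- cup: Bystander: pale green cracked celadon cup, 74 mm across, 55 mm high, loose on the bench top; origin at the centre of its underside.
- pebble: Bystander: smooth black river pebble, 52 mm across, 21 mm high, loose on the bench top; origin at the centre of its underside.
- sander: Bystander: pear-wood sanding block, 45 x 75 x 26 mm, loose on the bench top; origin at the centre of its underside.
- frame (a point): On the bench's z axis, level with the top of the dark wooden frame round the well: 157 mm above the bench's origin, 7 mm above its top face. The frame's outer edges are at bench x = +-76 mm, y = +76 and -102 mm. A springy black rubber seal runs round it and stands 3 mm above it.
Mind the look-alikes: they are no part of the job. Leave any orange look-alike of the plate_top alone.

How it is judged:
On the way:
1. with the cover still open, the plates' edges are flush, the stack sits on the port, and the stud is in line with the slot (value of joint cover above 0.6 rad and horizontal distance between plate_low and plate_mid below 0.0025 m and horizontal distance between each of plate_mid, plate_low and plate_top below 0.0025 m and angle between the x axis of plate_low and the x axis of plate_mid, either way round below 0.06 rad and angle between the x axis of plate_mid and the x axis of plate_top, either way round below 0.06 rad and angle between the x axis of plate_low and the x axis of bench, either way round below 0.1 rad and horizontal distance between plate_low and port below 0.007 m and angle between the x axis of stud_head and the x axis of bench, either way round below 0.17 rad), for 0.2 s.
At the end, for the whole second after the job is handed in: Cover held home by the gripper (angle under 0.007 rad, fingers pushing over 3 N); stud in line with the slot within 0.17 rad; plate centres within 2.5 mm and edges within 0.06 rad of each other, lowest within 7 mm of the port centre and 0.1 rad of the bench axes (value of joint cover below 0.007 rad and contact force between the fingers and cover above 3 N and horizontal distance between plate_low and plate_mid below 0.0025 m and horizontal distance between each of plate_mid, plate_low and plate_top below 0.0025 m and angle between the x axis of plate_low and the x axis of plate_mid, either way round below 0.06 rad and angle between the x axis of plate_mid and the x axis of plate_top, either way round below 0.06 rad and angle between the x axis of plate_low and the x axis of bench, either way round below 0.1 rad and horizontal distance between plate_low and port below 0.007 m and angle between the x axis of stud_head and the x axis of bench, either way round below 0.17 rad); the arm keeps its last pose, push and grip.
It fails at once if the rat, the cup, the pebble or the sanding block is moved (more than 15 mm) (distance of any of rat, cup, pebble, sander from where it was at the start of the episode above 0.015 m).
It also fails if it takes over 67 s, if anything falls off the work surface, if the arm or the gripper's body presses on something with over 40 N, if the wrist force passes 120 N, or if a joint passes its speed limit or range.

## Working session

There is one attempt and no reset: what is moved stays moved. The work goes in short steps, Python scripts to look and compute and a tool call to move; the robot and the scene stay as the last step left them, time stands still between calls to the robot, and variables do not carry over. Pictures are saved under pics/ and viewed, at most 10 in all, crops included, and the job is handed in when it is done.

Besides the shell and the picture viewer there is one more tool, called after "Call:" as name(argument=value, ...) on one line, values as JSON. send_rows: Moves the arm, as the interface text tells. Shifts and turns lie within -1 to 1; 1 stands for 80 cm of shift or 30 degrees of turn. Its arguments: {"type":"object","properties":{"steps":{"type":"array"},"hand":{"type":"number"}},"required":["steps"]}

```bash
mkdir -p pics; ls; cat > h.py <<'E'
import numpy as np,cv2
from bench import monitor, imaging, ticket, manip
def snap(n,save=None):
    s=imaging.snapshot(n)
    if save: np.savez('pics/%s.npz'%save,**s); cv2.imwrite('pics/%s.png'%save,s['pixels'][:,:,::-1])
    return s
def world(s,u,v,z=None):
    f=192/np.tan(np.radians(s['vertical_fov'])/2)
    E=np.linalg.inv(s['extrinsics'])
    u=np.asarray(u,float);v=np.asarray(v,float)
    d=np.stack([(u-s['cx'])/f,-(v-s['cy'])/f,-np.ones_like(u)],-1)
    if z is None:
        r=s['range_z'][v.astype(int),u.astype(int)]
        return (d*r[...,None])@E[:3,:3].T+E[:3,3]
    dw=d@E[:3,:3].T
    t=(z-E[2,3])/dw[...,2]
    return E[:3,3]+dw*t[...,None]
def pix(s,p):
    f=192/np.tan(np.radians(s['vertical_fov'])/2)
    q=np.asarray(p)@s['extrinsics'][:3,:3].T+s['extrinsics'][:3,3]
    return np.stack([s['cx']+f*q[...,0]/-q[...,2],s['cy']+f*q[...,1]/q[...,2]],-1)
E
python3 - <<'E'
from h import *
np.set_printoptions(precision=4,suppress=True)
ims=[]
for n in('top','side','wrist'):
    s=snap(n,n+'0'); ims.append(s['pixels'])
    print(n,{k:(v if not hasattr(v,'shape') or v.size<17 else v.shape) for k,v in s.items()})
print(monitor.observe(),manip.finger_overhang)
cv2.imwrite('pics/a.png',np.hstack(ims[1:])[:,:,::-1][:, :, :])
cv2.imwrite('pics/a.png',cv2.resize(cv2.imread('pics/a.png'),(800,300)))
E
```

```text
pics
top {'pixels': (384, 512, 3), 'range_z': (384, 512), 'vertical_fov': 47.99935243854299, 'cx': 265.2116582109561, 'cy': 187.90914085610171, 'extrinsics': array([[-0.026 , -0.9996,  0.0082,  0.0155],
       [ 0.9828, -0.0241,  0.1832, -0.644 ],
       [-0.183 ,  0.0129,  0.983 , -0.8803],
       [ 0.    ,  0.    ,  0.    ,  1.    ]])}
side {'pixels': (384, 512, 3), 'range_z': (384, 512), 'vertical_fov': 55.24583767104654, 'cx': 256.37836874694216, 'cy': 197.35895529466978, 'extrinsics': array([[ 0.7615, -0.6481, -0.0065, -0.4773],
       [ 0.4833,  0.5611,  0.6721, -0.3844],
       [-0.432 , -0.5149,  0.7405, -0.5525],
       [ 0.    ,  0.    ,  0.    ,  1.    ]])}
wrist {'pixels': (384, 512, 3), 'range_z': (384, 512), 'vertical_fov': 69.34576096693182, 'cx': 255.8001658506881, 'cy': 184.05673739945235, 'extrinsics': array([[ 0.4449, -0.8956, -0.0024, -0.5727],
       [ 0.8508,  0.4234, -0.3112,  0.042 ],
       [ 0.2798,  0.1364,  0.9503, -0.3808],
       [ 0.    ,  0.    ,  0.    ,  1.    ]])}
{'time_s': 0.15, 'joint_pos': array([-1.2203,  0.3779,  0.0799,  1.2744, -0.    ,  1.4605]), 'joint_vel': array([ 0.0001, -0.0017,  0.003 ,  0.0014, -0.0007, -0.0001]), 'joint_torque': array([  0.0019, -46.4035,  27.0171,   0.0139,  -0.0001,  -0.    ]), 'ee_pos': array([ 0.2555, -0.5146,  0.2416]), 'tool_rot': array([[ 0.8957,  0.4447, -0.0006],
       [ 0.4447, -0.8957,  0.0015],
       [ 0.0001, -0.0016, -1.    ]]), 'wrist_force': array([-0.6538, -0.6164,  0.7073]), 'torque': array([-0.0043,  0.013 , -0.0248]), 'finger_force': 0.0, 'grip_width': 0.9977524801099105} 0.011
```

View pics/top0.png

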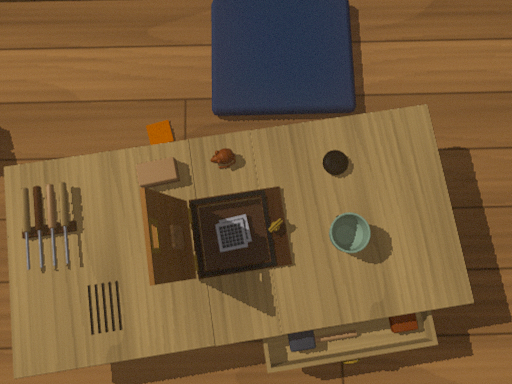

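View pics/a.png

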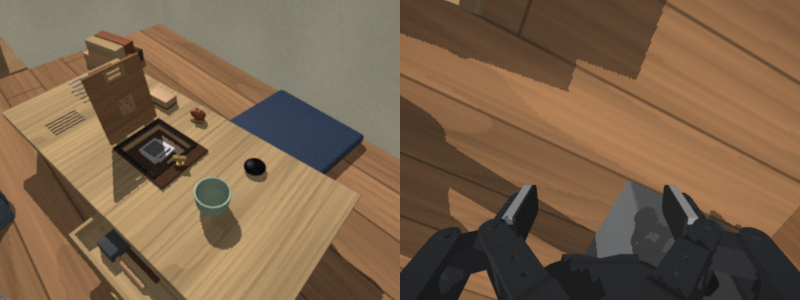

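The top view shows the well stack at (234,234), stud (276,226), open cover (170,235), rat (224,157), pebble (335,162), cup (350,233), sander (157,172). The orange plate look-alike at (160,131) is off the bench on the floor. The aluminium and mesh stack inside the well is the one described, so I'll leave the orange one alone. Next is the bench pose and an enlarged rectified crop.

```bash
cat > m.py <<'E'
from h import *
np.set_printoptions(precision=4,suppress=True)
s=dict(np.load('pics/top0.npz'))
vv,uu=np.mgrid[0:384,0:512]
P=world(s,uu,vv)
m=(abs(P[...,2]-0.15)<0.012)&(s['range_z']>0)
mm=cv2.morphologyEx(m.astype(np.uint8),cv2.MORPH_OPEN,np.ones((5,5)))
n,l,st,_=cv2.connectedComponentsWithStats(mm); k=1+st[1:,4].argmax()
pts=P[l==k][:,:2].astype(np.float32)
print('z med',np.median(P[l==k][:,2]))
r=cv2.minAreaRect(pts*1000);print(r);print(cv2.boxPoints(r))
E
python3 m.py
```

```text
z med 0.15042669931269265
((542.0023803710938, 64.54989624023438), (400.7929992675781, 860.510986328125), 7.4380598068237305)
[[ 287.5937  465.2427]
 [ 398.9906 -388.0273]
 [ 796.411  -336.1429]
 [ 685.0142  517.1271]]
```

```bash
cat >> h.py <<'E'
B0=np.array([0.542,0.0645,0.0]);BY=np.radians(7.44)
RB=np.array([[np.cos(BY),-np.sin(BY),0],[np.sin(BY),np.cos(BY),0],[0,0,1]])
def b2w(p): return B0+np.asarray(p,float)@RB.T
def w2b(p): return (np.asarray(p)-B0)@RB
def plan(bp,yawdeg):
    """tool-axis numbers to bring TCP to bench point bp with tool x at bench yaw yawdeg"""
    o=monitor.observe();R=o['tool_rot'];d=R.T@(b2w(bp)-o['ee_pos'])/0.8
    y=np.degrees(np.arctan2(R[1,0],R[0,0])-BY)
    return np.round(d,4),'roll',np.round((y-yawdeg)/30,3),'now',np.round(w2b(o['ee_pos']),4),np.round(y,2),o['time_s'],np.round(o['wrist_force'],1)
E
python3 - <<'E'
from h import *
print(plan([0.03,-0.03,0.28],-161+0.))
s=dict(np.load('pics/top0.npz'))
# rectified crops at bench-frame z, 4px/mm? -> 3 px/mm, x up, y left
def rect(s,z,x0,x1,y0,y1,k):
    Y,X=np.meshgrid(np.arange(y1,y0,-1/k/1000),np.arange(x1,x0,-1/k/1000))
    q=pix(s,b2w(np.stack([X,Y,0*X+z],-1))).astype(np.float32)
    return cv2.remap(s['pixels'],q[...,0],q[...,1],cv2.INTER_CUBIC)
im=rect(s,.157,-.09,.09,-.12,.12,3)
cv2.imwrite('pics/r0.png',im[:,:,::-1])
# cover angle from depth
vv,uu=np.mgrid[0:384,0:512]
for n in('top','side'):
    s=dict(np.load(f'pics/{n}0.npz'));P=w2b(world(s,uu,vv))
    m=(abs(P[...,0])<.07)&(P[...,1]>.07)&(P[...,1]<.2)&(P[...,2]>.19)&(P[...,2]<.345)
    q=P[m]; print(n,len(q)); 
    a=np.polyfit(q[:,2]-.157,q[:,1],1); print('cover',np.pi/2+np.arctan(a[0]),a, q[:,2].max(),q[:,1].max())
E
```

```text
(array([ 0.6659, -0.4415, -0.0473]), 'roll', np.float64(5.999), 'now', array([-0.3591, -0.5371,  0.2416]), np.float64(18.96), 0.15, array([-0.7, -0.6,  0.7]))
top 3477
cover 1.8068134528273625 [0.2404994  0.07539936] 0.3342704544064746 0.12375684050735812
side 5256
cover 1.7924504789644637 [0.22535693 0.07811435] 0.3326532002889267 0.12585132773790725
```

View pics/r0.png

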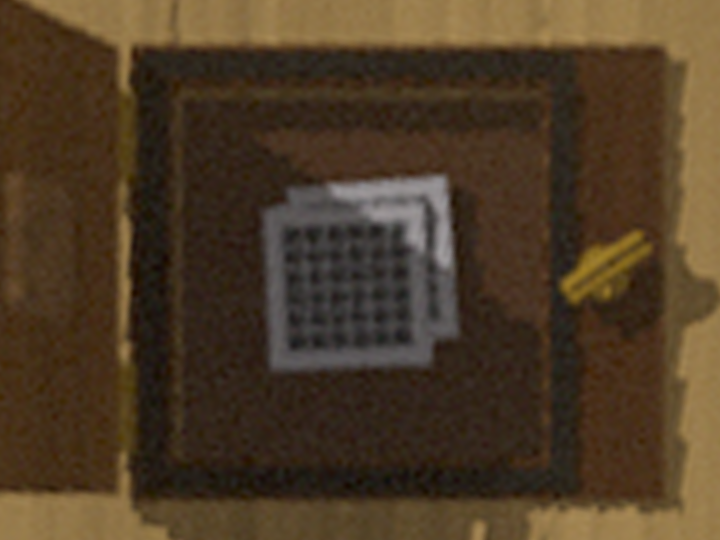

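The rectified crop shows the plates at (350,275) out of register by up to about 10 mm. The stud head runs from (562,292) to (650,240), at about 120.6° bench yaw, so it needs +59° to reach π. The bench pose fit agrees with the frame edges. I'll start with the stud.

```bash
python3 -c "
from h import *
print(plan([0,-.082,.25],120.6))"
```

```text
(array([ 0.6093, -0.3922, -0.0099]), 'roll', np.float64(-3.388), 'now', array([-0.3591, -0.5371,  0.2416]), np.float64(18.96), 0.15, array([-0.7, -0.6,  0.7]))
```

Call:
send_rows(steps=[[[0.06,-0.04,-0.01],-0.1],[[0.12,-0.08,-0.01],-0.3],[[0.19,-0.12,-0.01],-0.6],[[0.26,-0.165,-0.01],-0.9],[[0.33,-0.21,-0.01],-1],[[0.4,-0.255,-0.01],-1],[[0.46,-0.3,-0.01],-1],[[0.52,-0.34,-0.01],-1],[[0.58,-0.375,-0.01],-1],[[0.609,-0.392,-0.01],-1]], hand=0)

```text
time_s: 1.4
ee_pos: [0.5536, -0.0145, 0.2498]
tool_rot: [[0.55, 0.835, -0.0], [0.835, -0.55, 0.0], [0.0, -0.0, -1.0]]
wrist_force: [-1.1, -0.5, 0.4]
grip_width: 0.498
finger_force: 0.0
```

Call:
send_rows(steps=[[[0,0,0],-0.35],[[0,0,0],-0.7],[[0,0,0],-1],[[0,0,0],-1]])

```text
time_s: 1.9
ee_pos: [0.5524, -0.0175, 0.2499]
tool_rot: [[0.065, 0.998, -0.001], [0.998, -0.065, 0.0], [-0.0, -0.001, -1.0]]
wrist_force: [-0.2, -0.1, 0.2]
grip_width: 0.501
finger_force: 0.0
```

Call:
send_rows(steps=[[[0,0,0],-0.35],[[0,0,0],-0.7],[[0,0,0],-1],[[0,0,0],-1]])

```text
time_s: 2.4
ee_pos: [0.5525, -0.0176, 0.2501]
tool_rot: [[-0.441, 0.897, -0.0], [0.897, 0.441, 0.0], [0.0, -0.0, -1.0]]
wrist_force: [-0.4, 0.2, -0.1]
grip_width: 0.501
finger_force: 0.0
```

Call:
send_rows(steps=[[[0,0,0],-0.3],[[0,0,0],-0.39],[[0,0,0],-0.39]])

```text
time_s: 2.78
ee_pos: [0.5525, -0.0175, 0.2502]
tool_rot: [[-0.614, 0.789, -0.0], [0.789, 0.614, -0.0], [0.0, -0.0, -1.0]]
wrist_force: [-0.2, -0.3, -0.1]
grip_width: 0.5
finger_force: 0.0
```

```bash
python3 -c "
from h import *
print(plan([0,-.082,.176],120.6)); o=monitor.observe();print(o['grip_width'],o['joint_pos'])
s=snap('wrist','w1')
print(pix(s,b2w([0,-.082,.179])))"
```

```text
(array([0.0007, 0.0007, 0.0928]), 'roll', np.float64(-0.005), 'now', array([-2.000e-04, -8.270e-02,  2.502e-01]), np.float64(120.44), 2.775, array([-0.2, -0.3, -0.1]))
0.5003919742409513 [-1.46440534e-01  3.29772182e-01  3.26639272e-02  1.27388300e+00
 -8.30798085e-05  7.63264706e-01]
[257.67347367 201.22922182]
```

View pics/w1.png

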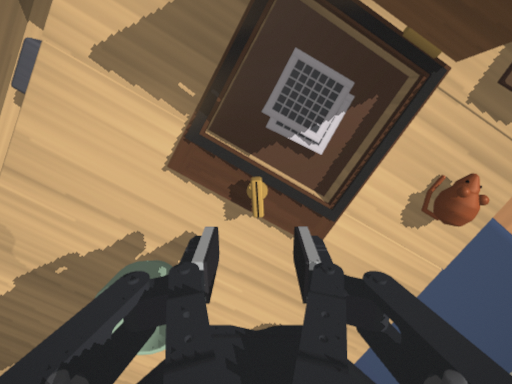

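The wrist view shows the stud head from (258,178) to (259,218), parallel to the pads and midway between the fingers at (208,250) and (305,248). I'll descend, grip and turn it +59.5°.

Call:
send_rows(steps=[[[0.0007,0.0007,0.05],0],[[0.0007,0.0007,0.08],0],[[0.0007,0.0007,0.0925],0],[[0.0007,0.0007,0.0925],0]])

```text
time_s: 3.32
ee_pos: [0.5524, -0.0167, 0.1761]
tool_rot: [[-0.616, 0.788, -0.001], [0.788, 0.616, 0.0], [0.001, -0.001, -1.0]]
wrist_force: [-0.1, 0.7, -0.4]
grip_width: 0.502
finger_force: 0.0
```

Call:
send_rows(steps=[[[0,0,0],0],[[0,0,0],0],[[0,0,0],0],[[0,0,0],0],[[0,0,0],0]], hand=1)

```text
time_s: 3.95
ee_pos: [0.5533, -0.017, 0.1777]
tool_rot: [[-0.617, 0.787, 0.002], [0.787, 0.617, -0.001], [-0.002, 0.001, -1.0]]
wrist_force: [-2.2, 0.3, 4.8]
grip_width: 0.08
finger_force: 59.8
```

Call:
send_rows(steps=[[[0,0,0],-0.25],[[0,0,0],-0.5],[[0,0,0],-0.75],[[0,0,0],-1],[[0,0,0],-1]])

```text
time_s: 4.58
ee_pos: [0.5535, -0.0167, 0.1777]
tool_rot: [[-0.928, 0.372, 0.002], [0.372, 0.928, -0.0], [-0.002, 0.001, -1.0]]
wrist_force: [-0.1, -0.2, 5.0]
grip_width: 0.086
finger_force: 59.7
```

Call:
send_rows(steps=[[[0,0,0],-0.25],[[0,0,0],-0.5],[[0,0,0],-0.75],[[0,0,0],-0.99],[[0,0,0],-0.99]])

```text
time_s: 5.2
ee_pos: [0.5536, -0.0164, 0.1777]
tool_rot: [[-0.991, -0.137, 0.003], [-0.137, 0.991, 0.001], [-0.003, 0.0, -1.0]]
wrist_force: [-0.5, 1.5, 5.5]
grip_width: 0.082
finger_force: 59.7
```

```bash
python3 -c "
from h import *
print(plan([0,-.082,.176],180));print(monitor.observe()['torque'])"
```

```text
(array([ 0.0012, -0.0004,  0.0021]), 'roll', np.float64(-11.986), 'now', array([ 0.001 , -0.0817,  0.1777]), np.float64(-179.58), 5.2, array([-0.5,  1.5,  5.5]))
[0.31658869 0.28442436 0.02165829]
```

Call:
send_rows(steps=[[[0,0,0],0],[[0,0,0],0],[[0,0,0],0],[[0,0,-0.05],0],[[0,0,-0.09],0],[[0,0,-0.09],0]], hand=-0.3)

```text
time_s: 5.95
ee_pos: [0.5546, -0.017, 0.2511]
tool_rot: [[-0.991, -0.136, 0.006], [-0.136, 0.991, -0.001], [-0.005, -0.002, -1.0]]
wrist_force: [0.1, 0.2, -0.7]
grip_width: 0.651
finger_force: 0.0
```

```bash
python3 -c "
from h import *
print(plan([0,0,.20],180),monitor.observe()['joint_pos'])
s=snap('wrist','w2')
print(pix(s,b2w([[0,-.082,.179],[0,0,.149]])))"
```

```text
(array([0.0021, 0.1032, 0.0637]), 'roll', np.float64(-11.988), 'now', array([ 0.0019, -0.0825,  0.2511]), np.float64(-179.64), 5.95, array([ 0.1,  0.2, -0.7])) [-1.45002657e-01  3.28447961e-01  3.29961754e-02  1.26964229e+00
 -7.44407656e-05 -2.81079848e-01]
[[255.62296774 198.91030088]
 [347.71532904 187.08963164]]
```

View pics/w2.png

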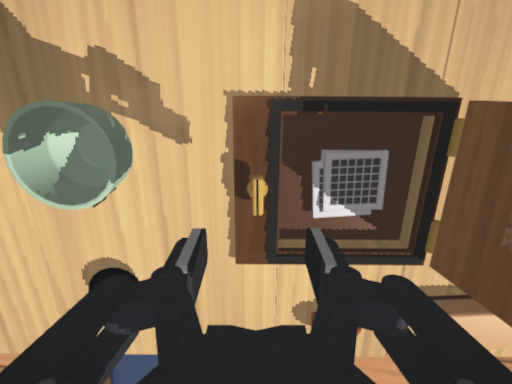

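Stud now lies along bench x, from (258,180) to (259,215). The plates sit near the port: top centre (355,182), lower about (343,190), extent u 312–389. I'll measure fingertip height from depth before going in.

```bash
python3 -c "
from h import *
for n in('w1','w2'):
    s=dict(np.load(f'pics/{n}.npz'));vv,uu=np.mgrid[215:384,120:400]
    P=w2b(world(s,uu,vv)); t=np.array([0,-.082,0]);
    m=(P[...,2]>.225)&(P[...,2]<.30)
    q=P[m]; print(n,np.percentile(q[:,2],[0,1,5]), )
    for sgn in (-1,1):
        R=None
s=dict(np.load('pics/w2.npz'));vv,uu=np.mgrid[215:384,120:400];P=w2b(world(s,uu,vv));q=P[(P[...,2]>.225)&(P[...,2]<.3)]
for a,b in((-.2,-.082),(-.082,.1)):
    k=q[(q[:,1]>a)&(q[:,1]<b)];k=k[k[:,2]<k[:,2].min()+.006];print(k.min(0),k.max(0))
# plates: top heights in the well
vv,uu=np.mgrid[100:260,270:440];P=w2b(world(s,uu,vv));
m=(abs(P[...,0])<.055)&(abs(P[...,1])<.055)&(P[...,2]>.1385)&(P[...,2]<.16);q=P[m];print(q.min(0),q.max(0))
r=cv2.minAreaRect((P[m&(P[...,2]>.1468)][:,:2]*1000).astype(np.float32));print(r)
"
```

```text
w1 [0.24061185 0.24643216 0.25347611]
w2 [0.24410007 0.24860603 0.25412489]
[-0.01073593 -0.11611354  0.24424366] [ 0.01126281 -0.10950002  0.25023332]
[-0.01095097 -0.0544669   0.24410007] [ 0.01126241 -0.04781846  0.2500539 ]
[-0.03322685 -0.03264118  0.13866729] [0.03328431 0.03298551 0.1520127 ]
((-4.716159820556641, 5.000713348388672), (54.678550720214844, 54.80339431762695), 2.726997137069702)
```

Call:
send_rows(steps=[[[0.002,0.05,0],0],[[0.002,0.1032,0],0],[[0.002,0.1032,0.05],0],[[0.002,0.1032,0.05],0]], hand=-0.75)

```text
time_s: 6.5
ee_pos: [0.5363, 0.0652, 0.2041]
tool_rot: [[-0.991, -0.137, -0.009], [-0.137, 0.991, -0.0], [0.009, 0.001, -1.0]]
wrist_force: [-0.4, 0.3, 0.7]
grip_width: 0.876
finger_force: 0.0
```

```bash
python3 -c "
from h import *
print(plan([0,0,.1435],180),monitor.observe()['grip_width'])"
```

```text
(array([-0.0077, -0.0019,  0.0757]), 'roll', np.float64(-11.986), 'now', array([-0.0056,  0.0015,  0.2041]), np.float64(-179.59), 6.5, array([-0.4,  0.3,  0.7])) 0.8758981536443691
```

Call:
send_rows(steps=[[[0,0,0],0],[[0,0,0],0]])

```text
time_s: 6.75
ee_pos: [0.5409, 0.0643, 0.2095]
tool_rot: [[-0.991, -0.135, 0.002], [-0.135, 0.991, -0.0], [-0.002, -0.0, -1.0]]
wrist_force: [-0.0, -0.1, 0.9]
grip_width: 0.876
finger_force: 0.0
```

```bash
python3 -c "
from h import *
print(plan([0,0,.1435],180),monitor.observe()['grip_width'])"
```

```text
(array([-0.0012,  0.0001,  0.0826]), 'roll', np.float64(-11.99), 'now', array([-0.0011, -0.    ,  0.2095]), np.float64(-179.69), 6.75, array([-0. , -0.1,  0.9])) 0.8763659834296943
```

Call:
send_rows(steps=[[[-0.001,0,0.03],0],[[-0.001,0,0.06],0],[[-0.001,0,0.075],0],[[-0.001,0,0.083],0],[[-0.001,0,0.083],0],[[-0.001,0,0.083],0]])

```text
time_s: 7.5
ee_pos: [0.5414, 0.0649, 0.1427]
tool_rot: [[-0.991, -0.136, 0.002], [-0.136, 0.991, -0.0], [-0.002, -0.0, -1.0]]
wrist_force: [-0.5, 0.0, -0.5]
grip_width: 0.877
finger_force: 0.0
```

Call:
send_rows(steps=[[[0,0,0],0],[[0,0,0],0],[[0,0,0],0],[[0,0,0],0]], hand=0)

```text
time_s: 8.0
ee_pos: [0.5417, 0.0652, 0.1432]
tool_rot: [[-0.991, -0.136, 0.003], [-0.136, 0.991, 0.0], [-0.003, 0.0, -1.0]]
wrist_force: [-1.2, 0.6, 6.5]
grip_width: 0.621
finger_force: 64.7
```

```bash
python3 -c "
from h import *
print(plan([0,0,.1435],180),monitor.observe()['grip_width'],monitor.observe()['finger_force'])"
```

```text
(array([-0.0003, -0.0009, -0.0004]), 'roll', np.float64(-11.988), 'now', array([-0.0002,  0.0007,  0.1432]), np.float64(-179.63), 8.0, array([-1.2,  0.6,  6.5])) 0.6213796617370771 64.65007603168488
```

Call:
send_rows(steps=[[[0,0,0],0],[[0,0,0],0],[[0,0,0],0],[[0,0,-0.04],0],[[0,0,-0.085],0],[[0,0,-0.085],0]], hand=-0.75)

```text
time_s: 8.75
ee_pos: [0.5429, 0.0649, 0.2128]
tool_rot: [[-0.991, -0.136, 0.006], [-0.136, 0.991, -0.0], [-0.006, -0.001, -1.0]]
wrist_force: [-0.4, 0.5, -0.2]
grip_width: 0.876
finger_force: 0.0
```

Call:
send_rows(steps=[[[0,0,0],-0.3],[[0,0,0],-0.6],[[0,0,0],-0.9],[[0,0,0],-1],[[0,0,0],-1]])

```text
time_s: 9.38
ee_pos: [0.5401, 0.0649, 0.2088]
tool_rot: [[-0.791, -0.612, -0.002], [-0.612, 0.791, -0.0], [0.001, 0.001, -1.0]]
wrist_force: [-0.4, 0.0, 0.8]
grip_width: 0.877
finger_force: 0.0
```

Call:
send_rows(steps=[[[0,0,0],-0.3],[[0,0,0],-0.6],[[0,0,0],-0.9],[[0,0,0],-1],[[0,0,0],-1]])

```text
time_s: 10.0
ee_pos: [0.5404, 0.0649, 0.2093]
tool_rot: [[-0.379, -0.925, -0.001], [-0.925, 0.379, -0.0], [0.0, 0.001, -1.0]]
wrist_force: [0.3, 1.0, 0.5]
grip_width: 0.878
finger_force: 0.0
```

Call:
send_rows(steps=[[[0,0,0],-0.3],[[0,0,0],-0.6],[[0,0,0],-0.9],[[0,0,0],-1.0],[[0,0,0],-1],[[0,0,0],-1]])

```text
time_s: 10.75
ee_pos: [0.5407, 0.065, 0.2097]
tool_rot: [[0.134, -0.991, -0.0], [-0.991, -0.134, -0.0], [0.0, 0.0, -1.0]]
wrist_force: [0.0, 0.9, -0.1]
grip_width: 0.876
finger_force: 0.0
```

```bash
python3 -c "
from h import *
print(plan([0,0,.1435],-90),monitor.observe()['grip_width'])"
```

```text
(array([ 0.0008, -0.0016,  0.0828]), 'roll', np.float64(0.009), 'now', array([-0.0013,  0.0006,  0.2097]), np.float64(-89.72), 10.75, array([ 0. ,  0.9, -0.1])) 0.8762586075159357
```

Call:
send_rows(steps=[[[0.0,-0.0015,0.03],0.01],[[0.0,-0.0015,0.06],0.01],[[0.0,-0.0015,0.075],0.01],[[0.0,-0.0015,0.083],0.01],[[0.0,-0.0015,0.083],0.01],[[0.0,-0.0015,0.083],0.01]])

```text
time_s: 11.5
ee_pos: [0.5426, 0.0651, 0.1443]
tool_rot: [[0.13, -0.991, 0.002], [-0.991, -0.13, -0.0], [0.0, -0.002, -1.0]]
wrist_force: [-0.2, -0.2, -0.2]
grip_width: 0.873
finger_force: 0.0
```

Call:
send_rows(steps=[[[0,0,0],0],[[0,0,0],0],[[0,0,0],0],[[0,0,0],0]], hand=0)

```text
time_s: 12.0
ee_pos: [0.5429, 0.0651, 0.1448]
tool_rot: [[0.131, -0.991, 0.003], [-0.991, -0.131, -0.0], [0.0, -0.003, -1.0]]
wrist_force: [-0.1, 0.4, 5.9]
grip_width: 0.611
finger_force: 64.9
```

Call:
send_rows(steps=[[[0,0,0],0],[[0,0,0],0],[[0,0,0],0],[[0,0,-0.04],0],[[0,0,-0.08],0],[[0,-0.02,-0.12],0],[[0.0,-0.04,-0.12],0],[[0.0,-0.04,-0.12],0],[[0.0,-0.04,-0.12],0]], hand=-0.75)

```text
time_s: 13.12
ee_pos: [0.5727, 0.0693, 0.2386]
tool_rot: [[0.131, -0.991, -0.002], [-0.991, -0.131, -0.0], [-0.0, 0.002, -1.0]]
wrist_force: [0.4, -0.6, 0.1]
grip_width: 0.877
finger_force: 0.0
```

```bash
python3 -c "
from h import *
s=snap('wrist','w3')
vv,uu=np.mgrid[0:384,0:512];P=w2b(world(s,uu,vv));C=np.linalg.inv(s['extrinsics'])[:3,3];print('cam',w2b(C))
W=(abs(P[...,0])<.055)&(abs(P[...,1])<.055)
for a,b in((.1365,.155),(.147,.155)):
    m=W&(P[...,2]>a)&(P[...,2]<b);print(m.sum(),P[m].min(0),P[m].max(0),cv2.minAreaRect((P[m][:,:2]*1000).astype(np.float32)))
print(plan([0,0,.3],-90))
c=pix(s,b2w([0,0,.149])).astype(int);print(c)
v0,u0=max(c[1]-90,0),max(c[0]-120,0)
cv2.imwrite('pics/w3c.png',cv2.resize(s['pixels'][v0:v0+180,u0:u0+240,::-1],None,fx=3,fy=3,interpolation=cv2.INTER_CUBIC))
"
```

```text
cam [ 0.02970597 -0.07882109  0.3707072 ]
4081 [-0.05460595 -0.05498036  0.13650642] [0.05494921 0.05110488 0.15150055] ((0.15283584594726562, -0.384857177734375), (107.39906311035156, 107.28436279296875), 81.89252471923828)
3851 [-0.02773091 -0.02559522  0.14700437] [0.0265279  0.02884809 0.15150055] ((-0.6068744659423828, 1.6343269348144531), (54.39155197143555, 54.27587127685547), 89.88897705078125)
(array([ 0.0009,  0.0387, -0.0766]), 'roll', np.float64(0.002), 'now', array([0.0309, 0.0008, 0.2387]), np.float64(-89.94), 13.175, array([ 0.1, -1.1, -0.9]))
[290 190]
```

View pics/w3c.png

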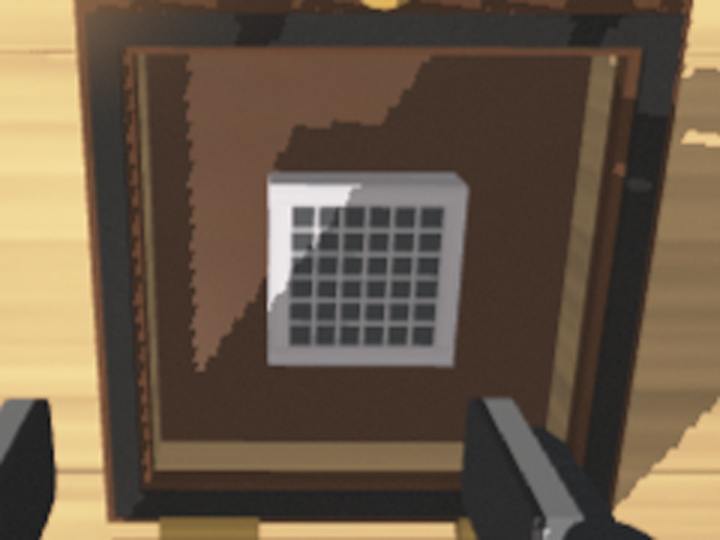

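Crop shows the three plates flush and square (stack corners (268,175)–(465,365) in the crop); centre is (−0.6, 1.6) mm from the port and yaw about 0.1°. Now the cover: up, over, and behind it with shut fingers.

```bash
python3 -c "
from h import *
for p in([0,0,.375],[0,.165,.375],[0,.165,.304]): print(plan(p,-90))"
```

```text
(array([ 0.0009,  0.0389, -0.1703]), 'roll', np.float64(0.002), 'now', array([0.0309, 0.0008, 0.2387]), np.float64(-89.94), 13.175, array([ 0.1, -1.1, -0.9]))
(array([-0.2054,  0.0387, -0.1703]), 'roll', np.float64(0.002), 'now', array([0.0309, 0.0008, 0.2387]), np.float64(-89.94), 13.175, array([ 0.1, -1.1, -0.9]))
(array([-0.2054,  0.0385, -0.0815]), 'roll', np.float64(0.002), 'now', array([0.0309, 0.0008, 0.2387]), np.float64(-89.94), 13.175, array([ 0.1, -1.1, -0.9]))
```

Call:
send_rows(steps=[[[0,0.02,-0.06],0],[[0,0.0385,-0.12],0],[[0,0.0385,-0.17],0],[[0,0.0385,-0.17],0],[[0,0.0385,-0.17],0]], hand=1)

```text
time_s: 13.8
ee_pos: [0.5427, 0.0652, 0.3745]
tool_rot: [[0.13, -0.991, -0.001], [-0.991, -0.13, -0.0], [-0.0, 0.001, -1.0]]
wrist_force: [-0.3, 0.3, 0.5]
grip_width: -0.001
finger_force: 0.0
```

Call:
send_rows(steps=[[[-0.06,0,0],0],[[-0.12,0,0],0],[[-0.17,0,0],0],[[-0.206,0,0],0],[[-0.206,0,0],0],[[-0.206,0,0],0],[[-0.206,0,0.05],0],[[-0.206,0,0.089],0],[[-0.206,0,0.089],0],[[-0.206,0,0.089],0]])

```text
time_s: 15.05
ee_pos: [0.522, 0.228, 0.3054]
tool_rot: [[0.129, -0.992, 0.001], [-0.992, -0.129, 0.0], [0.0, -0.001, -1.0]]
wrist_force: [0.5, 0.7, 0.6]
grip_width: 0.001
finger_force: 0.0
```

```bash
python3 -c "
from h import *
r=.136;x=[]
for t in [1.8,1.68,1.571,1.45,1.32,1.19,1.06,.93,.8,.67,.54,.42,.31,.2,.12,.06]:
    y=.078-r*np.cos(t)+.008*np.sin(t)+.011; z=.157+r*np.sin(t)+.008*np.cos(t)+.011
    if t>1.58: y=.078-.178*np.cos(t)+.008*np.sin(t)+.011; z=.304
    p=plan([0,y,z],-90);print(t,p[0])
print(p[1:])"
```

```text
1.8 [0.0344 0.0017 0.0017]
1.68 [0.0605 0.0017 0.0017]
1.571 [0.0846 0.0017 0.0017]
1.45 [0.1052 0.0017 0.0018]
1.32 [0.1272 0.0017 0.0046]
1.19 [0.1486 0.0017 0.0102]
1.06 [0.1691 0.0017 0.0186]
0.93 [0.1883 0.0017 0.0295]
0.8 [0.2059 0.0017 0.0428]
0.67 [0.2217 0.0018 0.0583]
0.54 [0.2353 0.0018 0.0758]
0.42 [0.2458 0.0018 0.0933]
0.31 [0.2535 0.0018 0.1104]
0.2 [0.2593 0.0018 0.1282]
0.12 [0.2623 0.0018 0.1415]
0.06 [0.2638 0.0019 0.1516]
('roll', np.float64(-0.0), 'now', array([0.0014, 0.1647, 0.3054]), np.float64(-90.0), 15.05, array([0.5, 0.7, 0.6]))
```

Call:
send_rows(steps=[[[0.0345,0.0015,0.0015],0],[[0.0475,0.0015,0.0015],0],[[0.0605,0.0015,0.0015],0],[[0.0725,0.0015,0.0015],0],[[0.0845,0.0015,0.0015],0],[[0.105,0.0015,0.002],0],[[0.127,0.0015,0.0045],0],[[0.1485,0.0015,0.01],0],[[0.169,0.0015,0.0185],0],[[0.169,0.0015,0.0185],0]])

```text
time_s: 16.3
ee_pos: [0.5373, 0.0927, 0.288]
tool_rot: [[0.128, -0.992, -0.003], [-0.992, -0.128, -0.001], [0.001, 0.003, -1.0]]
wrist_force: [0.3, -0.2, 0.3]
grip_width: -0.002
finger_force: 0.0
```

```bash
python3 -c "
from h import *
r=.136
for t in [1.06,.93,.8,.67,.54,.42,.31,.2,.12,.06]:
    y=.078-r*np.cos(t)+.008*np.sin(t)+.011; z=.157+r*np.sin(t)+.008*np.cos(t)+.011
    p=plan([0,y,z],-90);print(t,p[0])
print(p[1:]);o=monitor.observe();print(o['joint_pos'])
s=snap('side','s4')"
```

```text
1.06 [-0.0011 -0.0012 -0.0033]
0.93 [ 0.0181 -0.0013  0.0077]
0.8 [ 0.0357 -0.0013  0.021 ]
0.67 [ 0.0515 -0.0014  0.0366]
0.54 [ 0.0651 -0.0015  0.054 ]
0.42 [ 0.0756 -0.0015  0.0715]
0.31 [ 0.0832 -0.0016  0.0886]
0.2 [ 0.089  -0.0017  0.1064]
0.12 [ 0.092  -0.0017  0.1197]
0.06 [ 0.0935 -0.0018  0.1298]
('roll', np.float64(-0.002), 'now', array([-0.001 ,  0.0286,  0.288 ]), np.float64(-90.07), 16.3, array([ 0.3, -0.2,  0.3]))
[ 5.50264011e-02  3.11817524e-01  1.04393641e-01  1.36657665e+00
 -9.53910533e-04 -1.64431459e+00]
```

View pics/s4.png

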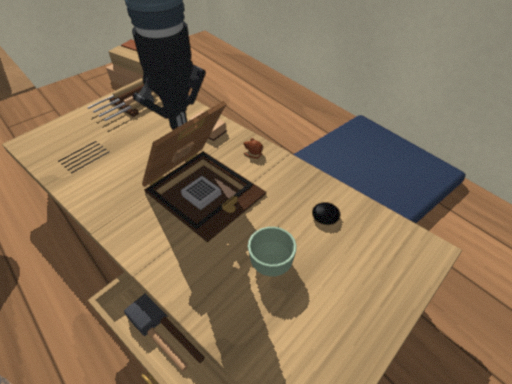

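The side view shows the cover, edge at (222,108), following the shut fingers at (180,115) towards the well, with the plates still square at (201,191). I'll continue the arc.

Call:
send_rows(steps=[[[0.018,-0.001,0.0075],0],[[0.0355,-0.001,0.021],0],[[0.0515,-0.001,0.0365],0],[[0.065,-0.0015,0.054],0],[[0.0755,-0.0015,0.0715],0],[[0.083,-0.0015,0.0885],0],[[0.089,-0.0015,0.1065],0],[[0.091,-0.0015,0.113],0],[[0.091,-0.0015,0.113],0],[[0.091,-0.0015,0.113],0]])

```text
time_s: 17.6
ee_pos: [0.5489, 0.0227, 0.1994]
tool_rot: [[0.131, -0.991, 0.001], [-0.991, -0.131, 0.0], [0.0, -0.001, -1.0]]
wrist_force: [0.3, -0.2, 0.2]
grip_width: -0.003
finger_force: 0.0
```

```bash
python3 -c "
from h import *
print(plan([0,-.047,.175],-90))"
```

```text
(array([0.0058, 0.0019, 0.0305]), 'roll', np.float64(0.003), 'now', array([ 0.0015, -0.0423,  0.1994]), np.float64(-89.91), 17.6, array([ 0.3, -0.2,  0.2]))
```

Call:
send_rows(steps=[[[0.003,0.002,0.008],0],[[0.0055,0.002,0.016],0],[[0.0055,0.002,0.021],0],[[0.0055,0.002,0.025],0],[[0.0055,0.002,0.025],0],[[0.0055,0.002,0.025],0]])

```text
time_s: 18.35
ee_pos: [0.5476, 0.018, 0.179]
tool_rot: [[0.131, -0.991, -0.0], [-0.991, -0.131, 0.0], [-0.0, 0.0, -1.0]]
wrist_force: [-0.6, -0.2, -0.2]
grip_width: -0.003
finger_force: 0.0
```

```bash
python3 -c "
from h import *
print(plan([0,-.047,.175],-90))"
```

```text
(array([ 0.0001, -0.0006,  0.005 ]), 'roll', np.float64(0.002), 'now', array([-0.0005, -0.0469,  0.179 ]), np.float64(-89.93), 18.35, array([-0.6, -0.2, -0.2]))
```

Call:
send_rows(steps=[[[0,0,0.002],0],[[0,0,0.004],0],[[0,0,0.004],0],[[0,0,0.004],0]])

```text
time_s: 18.85
ee_pos: [0.5479, 0.0178, 0.1764]
tool_rot: [[0.131, -0.991, 0.001], [-0.991, -0.131, -0.0], [0.0, -0.001, -1.0]]
wrist_force: [-1.2, -0.8, 6.0]
grip_width: -0.001
finger_force: 2.7
```

Call:
send_rows(steps=[[[0,0,0.001],0],[[0,0,0.002],0],[[0,0,0.002],0],[[0,0,0.002],0]])

```text
time_s: 19.35
ee_pos: [0.5479, 0.0178, 0.1759]
tool_rot: [[0.131, -0.991, 0.002], [-0.991, -0.131, -0.0], [0.001, -0.002, -1.0]]
wrist_force: [-4.0, -0.5, 11.5]
grip_width: -0.006
finger_force: 6.0
```

Call:
send_rows(steps=[[[0,0,0.001],0],[[0,0,0.002],0],[[0,0,0.003],0],[[0,0,0.004],0],[[0,0,0.004],0],[[0,0,0.004],0]])

```text
time_s: 20.1
ee_pos: [0.5481, 0.0178, 0.1757]
tool_rot: [[0.131, -0.991, 0.004], [-0.991, -0.131, -0.001], [0.001, -0.004, -1.0]]
wrist_force: [-11.2, 0.1, 29.1]
grip_width: 0.001
finger_force: 14.4
```

```bash
python3 -c "
from h import *
print(plan([0,-.047,.175],-90))
s=snap('side','s5');t=snap('top','t5')
vv,uu=np.mgrid[0:384,0:512]
for q in(s,t):
    P=w2b(world(q,uu,vv));m=(abs(P[...,0])<.07)&(P[...,1]<.07)&(P[...,1]>-.095)&(P[...,2]>.15)&(P[...,2]<.176)
    k=P[m];A=np.c_[k[:,1]-.078,np.ones(len(k))];
    for _ in range(3):
        c=np.linalg.lstsq(A,k[:,2],rcond=None)[0];e=abs(A@c-k[:,2])<.0025;A=A[e];k=k[e]
    print(len(k),c,'theta',-np.arctan(c[0]))
im=np.hstack([cv2.resize(q['pixels'][a:a+120,b:b+150],(400,320),interpolation=cv2.INTER_CUBIC) for q,a,b in((s,120,130),(t,170,170))])
cv2.imwrite('pics/c5.png',im[:,:,::-1])"
```

```text
(array([-0.0001, -0.    ,  0.0008]), 'roll', np.float64(0.002), 'now', array([-0.    , -0.0471,  0.1757]), np.float64(-89.93), 20.1, array([-11.2,   0.1,  29.1]))
3157 [0.00122673 0.16522587] theta -0.0012267275008047748
0 [0. 0.] theta -0.0
```

View pics/c5.png

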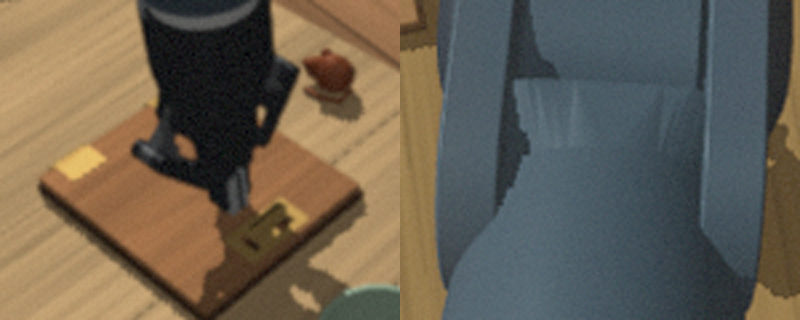

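The crop shows the cover flat on the frame, the stud head standing in line through the brass slot at (265,235), and the fingers pressing beside it. The cover plane fit gives about 0 rad with 29 N of push, so I'm handing in.

```bash
python3 -c "
from bench import ticket
print(ticket.job_done())"
```

```text
the job is handed in; nothing more can be done
None
```

I handed the job in at about 20 s with the fingers still pressing: the cover is flat on the frame (about 0 rad, 29 N push), the stud stands in line through the slot unlocked, and before closing the plates were flush and square about 2 mm from the port centre; the bystanders weren't touched. No verdict was returned.

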